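Roll the tin up the display ramp into its seat

ROBOT

A 6-joint arm with a two-finger parallel gripper is mounted at the origin on the work surface. World frame = base frame: x ahead of the robot, y to its left, z up, the work surface at z = 0. Lengths are in mm, angles in rad, forces in N, time in s.
With the tool pointing down it reaches from about 275 to 750 mm from the base axis. Payload 10.2 kg.
Tool frame: the origin (TCP) lies where the fingers leave the gripper's body, on its centre line; the fingertips stand 73 mm ahead of it and the grasp point (between the pads) lies 54 mm ahead of it; z points along the fingers, y is the line along which they close (so a half turn about z gives the same grasp; the last joint's range is limited). The gripper opens to 85 mm and grips with 20 to 120 N. Pads are 22 mm wide; open, the fingers measure 114 mm over their backs; the gripper's body (76 mm by 85 mm) begins 54 mm behind the grasp point. The pads swing forward as they close: fully open they stand 13 mm farther back than shut.
Start: joints at [1.034, 0.313, 1.498, -0, 1.331, -0.223], TCP at [162.068, 499.365, 303.894] pointing down, gripper open.
Joint ranges: [-2.94, 2.94], [-0.97, 2.17], [0.19, 2.56], [-1.23, 4.37], [0.02, 3.11], [-2.88, 2.88]. Speed limits (rad/s): [2.39, 2.39, 3.01, 3.14, 3.14, 3.14].

INTERFACE

Orientations are given as a unit quaternion [w, x, y, z].
In Python, from rig import ctrl gives the robot as it stands.
- The arm moves only by the shell command python3 -m creep 'ROWS' [OPENING] [FORCE]. ROWS is JSON, a list that holds one entry, the list of rows, each a list of 6 numbers: the shift along the world's x, y, z in units of 25 mm (1.0 is 25 mm), then the turn, a rotation vector about the world's x, y, z in units of 5 degrees (1.0 is 5 degrees). In form: [[[x, y, z, ax, ay, az], ...]]. A call has 1 to 20 rows; each row is the pose to reach, as a shift and turn from the pose commanded when the call began; what a row does not reach only later rows make up. A row lasts 1/12 s, in which the tool goes at most 41.7 mm and 7.16 degrees, less where a joint would pass 70% of its speed; a pose out of reach is approached as far as the arm can. A call with a gripper value outside its range is refused whole. OPENING is the finger opening in mm, from 0 to 85.4, set as the call begins (- or left out, the last holds). The fingers move at their own pace and stop on an object; FORCE is the grip in N (left out, the last holds). Time passes only in rows, so rows that repeat a pose let the fingers close. It gives the time, the measured TCP pose, the force, the opening and the grip force at its end, in the units of the state.
- ctrl.sense(): the state, without advancing time (a new reading comes with each control period).
- ctrl.capture(name): name is "scene" or "side" or "wrist"; returns a dict with "image" (480x640x3 uint8, red, green, blue), "fx", "fy", "cx", "cy" (pixels), "R" (3x3) and "t" (3): a world point X has camera coordinates R X + t. Camera axes: x right, y down, z forward; pixel columns grow to the right and rows downward; lengths in mm; the calibration is good to about 2 mm. A picture is of the moment at which its call begins. There is no depth.
- ctrl.finish_job(): hands the job in; it is judged then, once.
The state is a dict: "time_s": time; "joints": joint angles; "dq": joint speeds; "tau": joint torques, N m; "eef_pos": TCP position; "ee_rot": TCP orientation; "force": force on the tool from outside, world axes, zero at the start; "wrist_torque": the same for the moment, N m; "grip_width": opening from 0.0 (shut) to 1.0 (fully open); "grip_force": force on a finger pad.
Only numpy, scipy, OpenCV 4.12 (cv2) and the standard library are available. Lean on these libraries where they do the work, as an engineer would, in place of code of your own. Each camera call takes 0.05 s, during which the arm holds its last target. There are 200 camera calls.

TASK

On the two-lane display ramp, push the steel tin with the fingertips so that it rolls gently up its lane, over the crest and into the dip at the top, where it stays against the end stop when you let go. Only push it: do not lift it off the lane, and do not let it race, neither shoved ahead fast nor running freely back down. Leave the glass jar lying at the foot of the other lane, and do not disturb the mug, the pepper mill or the bowl.

Things in the scene. Friction and masses are not known exactly. Their poses are not given: they have to be found in the camera images.
- ramp: Fixed display ramp, 326 mm long, 220 mm wide, two side-by-side lanes. Origin on the counter under its middle (level frame): x points uphill along the lanes, y left looking uphill, z up. Lane centre lines at y = -55 and +55 mm, each about 98 mm wide between white rails 18 mm above the floor (up to 33 mm beside the dip at the top).
- ramp_floor (a point): Point on the floor at the foot (ramp x = -150 mm, 16 mm above the counter), midway between lanes; x runs uphill along the floor, which rises at 9 degrees, z is square to it. A tin on the floor has its axis 30 mm along this z, 20 mm along this x at the start. Just downhill is the foot lip: a white strip 12 mm wide, 8 mm proud of the floor.
- crest (a point): Middle of the crest (ramp x = 90 mm, y = 0, floor 54 mm above the counter). Beyond it the floor falls at 14 degrees into a dip, down to 39 mm at the upright end stop (face at ramp x = 150 mm, 14 mm thick, top 98 mm above the counter). A tin whose axis is past the crest rolls on into the dip by itself; short of it, it rolls back to the foot.
- seat_left (a point): Where the axis centre of a tin seated in the left lane (ramp y = +55 mm) lies: 30 mm before the end stop, 77 mm above the counter.
- seat_right (a point): The same for the right lane (ramp y = -55 mm).
- tin_mid (a point): Centre of the steel tin: a plain straight cylinder of bare metal with a lid band, 60 mm diameter, 86 mm long, about 0.13 to 0.27 kg, free to roll, lying across one of the two lanes (either) against the foot lip. The point is on its axis, half-way along; y is along the axis, x and z turn as it rolls.
- jar_mid (a point): Centre of the glass jar: 60 mm diameter, 86 mm long with a narrower neck and a white 45 mm lid, lying across the other lane against the foot lip. Point on its axis, half-way along; y along the axis towards the lid.
- mug: White mug standing on the counter, 80 mm diameter, 92 mm high, handle at its +y; origin at the centre of its underside.
- mill: Dark wooden pepper mill standing on the counter, 54 mm diameter, 138 mm high; origin at the centre of its underside.
- bowl: Steel bowl standing on the counter, 124 mm diameter, 55 mm high; origin at the centre of its underside.

How it is judged (in metres and radians):
At the end, for the whole second after the job is handed in: The tin lies at rest across its lane (within 0.12 rad) in the dip behind the crest, its centre within 14 mm of that lane's seat point and no more than 8 mm short of it along the lane; the jar, mug, mill and bowl are within 20 mm of where they started ((distance between tin_mid and seat_left below 0.014 m or distance between tin_mid and seat_right below 0.014 m) and x of tin_mid in the frame of ramp above 0.112 m and angle between the y axis of tin_mid and the y axis of ramp, either way round below 0.12 rad and linear speed of tin below 0.02 m/s and angular speed of tin below 0.5 rad/s and distance of each of jar_mid, mug, mill, bowl from where it was at the start of the episode below 0.02 m); the robot touches nothing.
It fails at once if the tin is lifted more than 12 mm off the ramp floor (z of tin_mid in the frame of ramp_floor above 0.042 m).
It fails at once if the tin races (faster than 0.5 m/s) (linear speed of tin above 0.5 m/s).
It fails at once if the jar is moved more than 20 mm (distance of jar_mid from where it was at the start of the episode above 0.02 m).
It fails at once if the mug, the mill or the bowl is moved more than 20 mm or tipped (distance of any of mug, mill, bowl from where it was at the start of the episode above 0.02 m or angle between any of mug, mill, bowl's own z axis and vertical above 0.3 rad).
It also fails if it takes over 43 s, if anything falls off the work surface, if the arm or the gripper's body presses on something with over 40 N, if the wrist force passes 120 N, or if a joint passes its speed limit or range.

## Working session

There is one attempt and no reset: what is moved stays moved. The work goes in short steps, Python scripts to look and compute and a shell command to move; the robot and the scene stay as the last step left them, time stands still between calls to the robot, and variables do not carry over. Pictures are saved under pics/ and viewed, at most 10 in all, crops included, and the job is handed in when it is done.

```bash
mkdir -p pics; python3 - <<'E'
from rig import ctrl
import cv2
for n in ["scene","side"]:
    c=ctrl.capture(n); cv2.imwrite(f"pics/{n}0.png",c["image"][:,:,::-1]); print(n,c["fx"],c["cx"],c["cy"],c["R"],c["t"])
print(ctrl.sense())
E
```

```text
scene 485.2873308391199 316.96639524494054 235.68833342493335 [[ 0.67218961  0.74003941  0.02242332]
 [ 0.43321172 -0.36857166 -0.82248558]
 [-0.60040714  0.56258031 -0.56834379]] [-377.97633062 -182.67231598 1375.12088302]
side 481.25617988086367 311.0481915657873 236.30516833251073 [[ 0.96546213 -0.26039731  0.00872511]
 [-0.17982658 -0.69021902 -0.70089949]
 [ 0.18853457  0.67512291 -0.71320668]] [-542.38389326  161.2025838  1145.96997488]
{'time_s': 0.1, 'joints': array([ 1.03359963e+00,  3.13394535e-01,  1.49835317e+00,  1.16212489e-05,
        1.33098983e+00, -2.23393471e-01]), 'dq': array([ 0.00225407, -0.00046128, -0.00397275, -0.00046206, -0.00118674,
        0.00019416]), 'tau': array([ 1.13845585e-03, -4.12900114e+01, -2.60147846e+01, -2.21429186e-04,
        2.93287289e-03, -1.46463279e-06]), 'eef_pos': array([161.98751402, 499.23456754, 303.39499017]), 'ee_rot': array([-2.17727751e-04,  1.56259974e-01,  9.87715796e-01, -5.29449317e-04]), 'force': array([-0.19662977,  0.63658811,  0.19977948]), 'wrist_torque': array([-0.0101924 ,  0.03711862,  0.00272641]), 'grip_force': 0.0, 'grip_width': 0.999714917114549}
```

View pics/scene0.png

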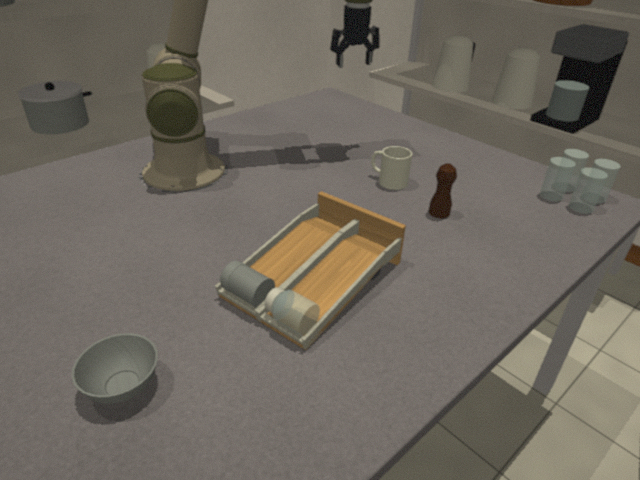

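View pics/side0.png

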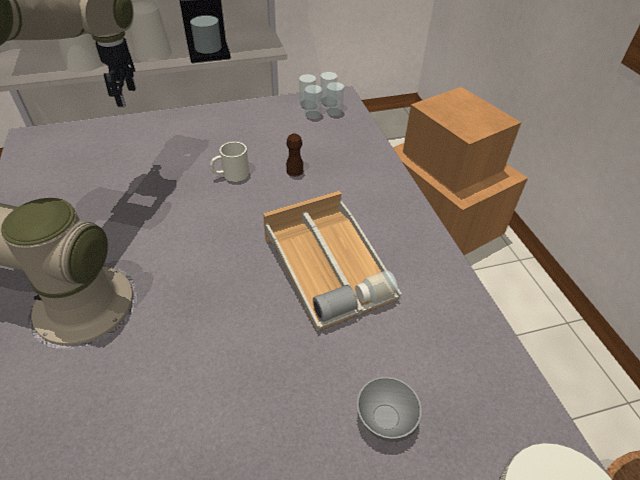

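The tin is in the left lane (scene ≈(248,283), side ≈(335,303)) and the jar is in the right lane. Uphill runs roughly along world +y. I'll zoom in for the ramp corners.

```bash
python3 - <<'E'
import cv2,numpy as np
a=cv2.imread("pics/scene0.png")[185:350,210:410]; b=cv2.imread("pics/side0.png")[185:335,255:405]
cv2.imwrite("pics/a.png",cv2.resize(a,None,fx=3.6,fy=3.6,interpolation=cv2.INTER_CUBIC))
cv2.imwrite("pics/b.png",cv2.resize(b,None,fx=4,fy=4,interpolation=cv2.INTER_CUBIC))
E
```

```text
(no output)
```

View pics/a.png

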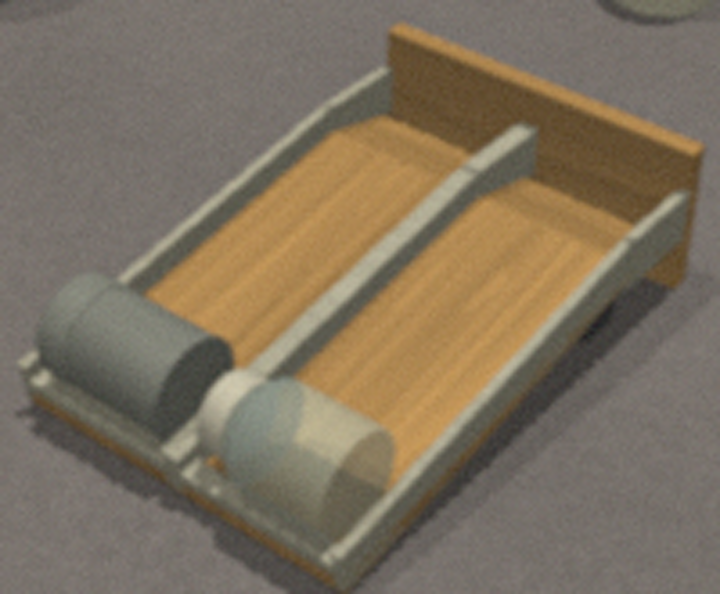

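View pics/b.png

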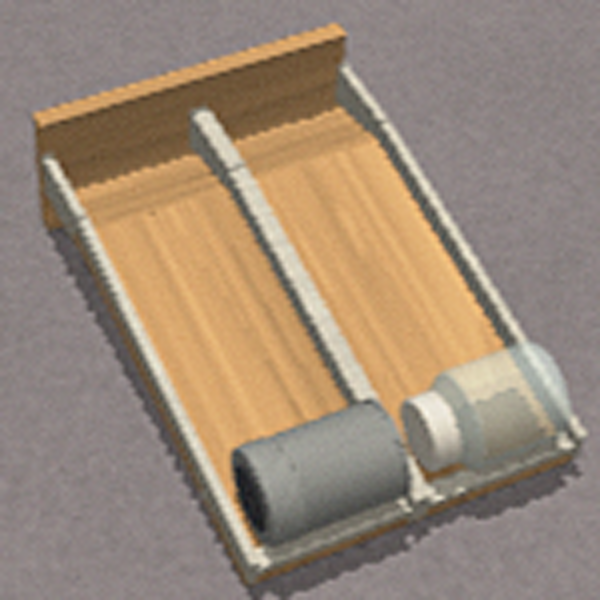

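```bash
cat > h.py <<'E'
import numpy as np
from rig import ctrl
from scipy.optimize import least_squares
def proj(c,X):
    p=c["R"]@np.asarray(X,float)+np.ravel(c["t"]); return np.array([c["fx"]*p[0]/p[2]+c["cx"],c["fy"]*p[1]/p[2]+c["cy"]])
def rw(q,X): # ramp->world, q=x,y,yaw
    c,s=np.cos(q[2]),np.sin(q[2]); return np.array([q[0]+c*X[0]-s*X[1],q[1]+s*X[0]+c*X[1],X[2]])
E
python3 - <<'E'
from h import *
C={n:ctrl.capture(n) for n in("scene","side")}
ob={"scene":[(390,37),(697,156),(395,24),(702,147),(25,365),(340,568)],"side":[(40,127),(346,38),(36,113),(342,25),(250,572),(582,440)]}
px={"scene":[np.array(p)/3.6+[210,185] for p in ob["scene"]],"side":[np.array(p)/4+[255,185] for p in ob["side"]]}
P=lambda z:[(150,110,98),(150,-110,98),(164,110,98),(164,-110,98),(-163,110,z),(-163,-110,z)]
def f(q): return np.concatenate([proj(C[n],rw(q,X))-p for n in C for X,p in zip(P(q[3]),px[n])])
r=least_squares(f,[450,300,1.6,20],x_scale=[10,10,.1,5],loss="soft_l1"); print(r.x,np.round(f(r.x).reshape(-1,2),1))
q=r.x
for n in C:
  off,s=((210,185),3.6) if n=="scene" else ((255,185),4)
  print(n,*[np.round((proj(C[n],rw(q,X))-off)*s) for X in [(-135,55,48.8),(-135,98,48.8),(-135,12,48.8),(120,55,77)]])
for X in [(-135,55,48.8),(-135,-55,48.8),(90,55,54),(120,55,77)]: print(X,rw(q,X))
np.save("q.npy",q)
# obstacles base estimates from scene/side pixel pairs (base centre)
for nm,a,b in [("mug",(395,187),(236,180)),("mill",(440,216),(294,174)),("bowl",(120,395),(388,425))]:
  g=least_squares(lambda X:np.r_[proj(C["scene"],(X[0],X[1],0))-a,proj(C["side"],(X[0],X[1],0))-b],[500,300],x_scale=10); print(nm,g.x,g.fun)
E
```

```text
[597.23793259 -43.12829613   1.73892159  28.19319139] [[-1.5 -1.6]
 [-1.1  0.5]
 [ 1.  -0.3]
 [ 1.   0.1]
 [-2.3  1.6]
 [-0.5  0.1]
 [ 0.2 -0.3]
 [ 0.8 -1.1]
 [-0.7 -0.2]
 [-0.6 -1. ]
 [-0.2 -1.1]
 [ 0.9 -0.5]]
scene [126. 358.] [ 68. 324.] [187. 393.] [425. 110.]
side [317. 475.] [248. 501.] [383. 450.] [140. 155.]
(-135, 55, 48.8) [ 565.60355714 -185.42821282   48.8       ]
(-135, -55, 48.8) [ 674.05257993 -167.02143538   48.8       ]
(90, 55, 54) [527.95333056  36.3993338   54.        ]
(120, 55, 77) [522.93330035  65.97634002  77.        ]
mug [436.0438167  391.52575055] [-3.48105401 -1.55805095  3.02864464 -4.13715335]
mill [611.68268497 365.55770556] [-1.57657634 -1.27386066  2.04408122 -1.8720483 ]
bowl [ 601.10388128 -455.94621761] [-2.43607155 -1.89631307  2.29980306 -2.65684118]
```

```bash
R='[16.58,-29.96,0,0,0,-12.48]'; python3 -m creep '[[[4,-7,0,0,0,-4],[8,-14,0,0,0,-8],[16.58,-29.96,0,0,0,-12.48],[16.58,-29.96,0,0,0,-12.48],[16.58,-29.96,0,0,0,-12.48],[16.58,-29.96,0,0,0,-12.48],[16.58,-29.96,0,0,0,-12.48],[16.58,-29.96,0,0,0,-12.48],[16.58,-29.96,0,0,0,-12.48],[16.58,-29.96,0,0,0,-12.48],[16.58,-29.96,0,0,0,-12.48],[16.58,-29.96,0,0,0,-12.48],[16.58,-29.96,0,0,0,-12.48],[16.58,-29.96,0,0,0,-12.48],[16.58,-29.96,0,0,0,-12.48],[16.58,-29.96,0,0,0,-12.48],[16.58,-29.96,0,0,0,-12.48],[16.58,-29.96,0,0,0,-12.48],[16.58,-29.96,0,0,0,-12.48],[16.58,-29.96,0,0,0,-12.48]]]' 40 20
```

```text
time_s: 1.87
eef_pos: [566.1, -231.7, 303.6]
ee_rot: [-0.0, 0.645, 0.764, -0.0]
force: [0.8, 1.5, 0.5]
grip_width: 0.469
grip_force: 0.0
```

```bash
python3 -m creep '[[[0,-0.3,-1.5,0,0,0],[0,-0.6,-3,0,0,0],[0,-0.6,-4.5,0,0,0],[0,-0.6,-5,0,0,0],[0,-0.6,-5,0,0,0],[0,-0.6,-5,0,0,0],[0,-0.6,-5,0,0,0]]]'; python3 - <<'E'
from h import *
q=np.load("q.npy"); import cv2
s=ctrl.sense(); p=s["eef_pos"]; d=p[:2]-q[:2]; c,n=np.cos(q[2]),np.sin(q[2])
print("ramp frame",c*d[0]+n*d[1],-n*d[0]+c*d[1],p[2])
c=ctrl.capture("side"); print(c["image"].shape)
cv2.imwrite("pics/c.png",cv2.resize(c["image"][150:400,220:470,::-1],None,fx=2.4,fy=2.4,interpolation=cv2.INTER_CUBIC))
E
```

```text
time_s: 2.45
eef_pos: [566.2, -245.0, 180.7]
ee_rot: [0.001, 0.645, 0.764, 0.0]
force: [0.2, -0.5, 0.6]
grip_width: 0.472
grip_force: 0.0
ramp frame -193.8622574220125 64.402244214045 180.67036895670256
(480, 640, 3)
```

View pics/c.png

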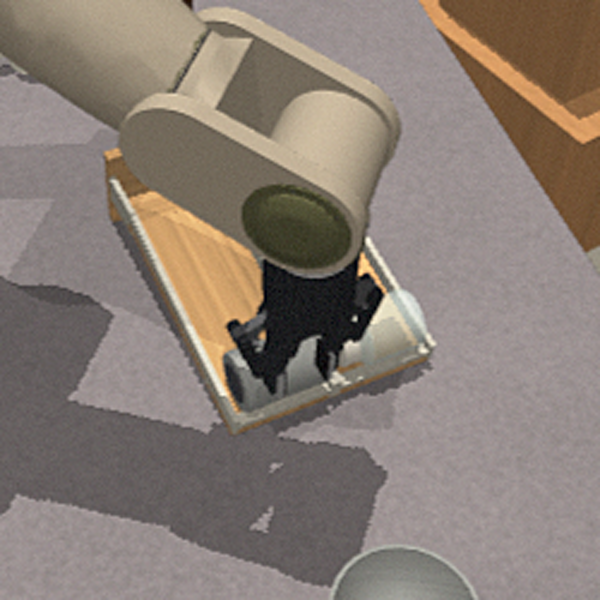

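The gripper is above and behind the tin, with the fingers at about (270,385) and (325,375). It needs to shift about 10 mm across the lane, then come down.

```bash
python3 -m creep '[[[0.41,-0.17,0,0,0,0],[0.41,-0.17,-0.8,0,0,0],[0.41,-0.17,-1.6,0,0,0],[0.41,-0.17,-2.3,0,0,0],[0.41,-0.17,-2.87,0,0,0],[0.41,-0.17,-2.87,0,0,0],[0.41,-0.17,-2.87,0,0,0],[0.36,0.1,-2.87,0,0,0],[0.33,0.3,-2.87,0,0,0],[0.31,0.4,-2.87,0,0,0],[0.31,0.4,-2.87,0,0,0]]]'; cat >p.py <<'E'
from h import *
import sys,cv2
q=np.load("q.npy"); s=ctrl.sense(); p=s["eef_pos"]; d=p[:2]-q[:2]; c,n=np.cos(q[2]),np.sin(q[2])
print("ramp frame",c*d[0]+n*d[1],-n*d[0]+c*d[1],p[2],s["time_s"])
if len(sys.argv)>1:
  im=ctrl.capture("side")["image"][170:350,220:430,::-1]; im2=ctrl.capture("scene")["image"][170:350,200:410,::-1]
  cv2.imwrite(sys.argv[1],cv2.resize(np.hstack([im,im2]),None,fx=1.9,fy=1.9,interpolation=cv2.INTER_CUBIC))
E
python3 p.py pics/d.png
```

```text
time_s: 3.42
eef_pos: [573.5, -234.0, 108.0]
ee_rot: [0.0, 0.645, 0.764, 0.0]
force: [-0.3, -0.5, 0.2]
grip_width: 0.472
grip_force: 0.0
ramp frame -184.1914426099065 55.311381901677976 107.98250181806578 3.4167
```

View pics/d.png

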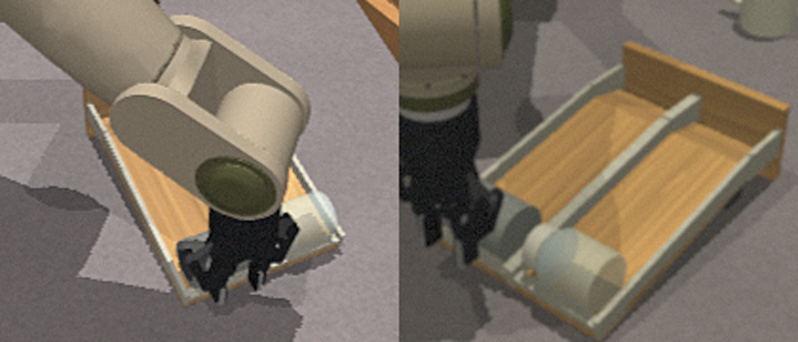

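The fingertips are just behind the tin, centred in its lane. I'll push slowly at 5 mm per row.

```bash
python3 -m creep '[[[-0.03,0.2,0.03,0,0,0],[-0.07,0.4,0.06,0,0,0],[-0.10,0.6,0.09,0,0,0],[-0.14,0.8,0.13,0,0,0],[-0.17,1.0,0.16,0,0,0],[-0.2,1.2,0.19,0,0,0],[-0.24,1.4,0.22,0,0,0],[-0.27,1.6,0.25,0,0,0],[-0.3,1.8,0.29,0,0,0],[-0.34,2.0,0.32,0,0,0],[-0.37,2.2,0.35,0,0,0],[-0.41,2.4,0.38,0,0,0],[-0.44,2.6,0.41,0,0,0],[-0.47,2.8,0.45,0,0,0],[-0.51,3.0,0.48,0,0,0],[-0.54,3.2,0.51,0,0,0]]]';python3 p.py pics/e.png
```

```text
time_s: 4.85
eef_pos: [559.7, -154.2, 120.0]
ee_rot: [-0.0, 0.645, 0.764, -0.0]
force: [1.7, -1.6, 0.5]
grip_width: 0.466
grip_force: 1.1
ramp frame -103.27803154072608 55.563500778272484 119.96370758760342 4.85
```

View pics/e.png

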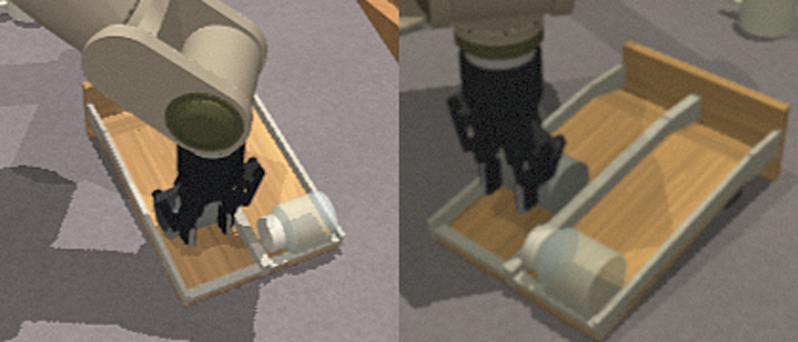

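The tin is rolling squarely ahead of the fingers, and the jar has not moved. Continuing.

```bash
python3 -m creep '[[[-0.03,0.2,0.03,0,0,0],[-0.07,0.4,0.06,0,0,0],[-0.10,0.6,0.09,0,0,0],[-0.14,0.8,0.13,0,0,0],[-0.17,1.0,0.16,0,0,0],[-0.2,1.2,0.19,0,0,0],[-0.24,1.4,0.22,0,0,0],[-0.27,1.6,0.25,0,0,0],[-0.3,1.8,0.29,0,0,0],[-0.34,2.0,0.32,0,0,0],[-0.37,2.2,0.35,0,0,0],[-0.41,2.4,0.38,0,0,0],[-0.44,2.6,0.41,0,0,0],[-0.47,2.8,0.45,0,0,0],[-0.51,3.0,0.48,0,0,0],[-0.54,3.2,0.51,0,0,0],[-0.57,3.4,0.54,0,0,0],[-0.61,3.6,0.57,0,0,0],[-0.64,3.8,0.6,0,0,0],[-0.67,4.0,0.63,0,0,0]]]';python3 p.py pics/f.png
```

```text
time_s: 6.62
eef_pos: [543.0, -54.2, 135.7]
ee_rot: [-0.0, 0.645, 0.764, -0.0]
force: [0.2, -1.7, 1.7]
grip_width: 0.467
grip_force: 1.1
ramp frame -1.8692390995449308 55.34400322929232 135.69701669895 6.6167
```

View pics/f.png

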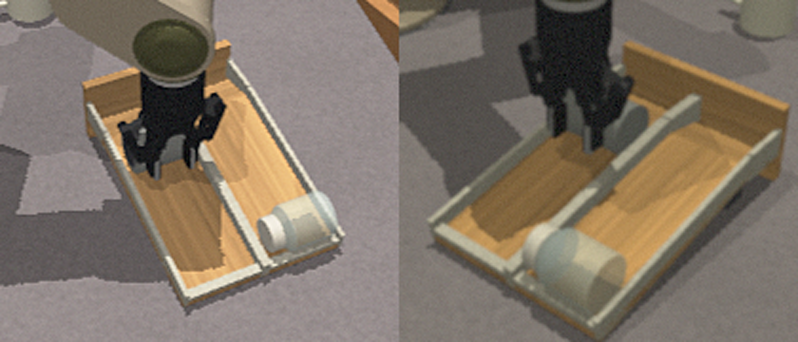

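```bash
python3 -m creep '[[[-0.03,0.2,0.03,0,0,0],[-0.07,0.4,0.06,0,0,0],[-0.10,0.6,0.09,0,0,0],[-0.14,0.8,0.13,0,0,0],[-0.17,1.0,0.16,0,0,0],[-0.2,1.2,0.19,0,0,0],[-0.24,1.4,0.22,0,0,0],[-0.26,1.55,0.25,0,0,0],[-0.29,1.7,0.27,0,0,0],[-0.31,1.85,0.29,0,0,0],[-0.34,2.0,0.3,0,0,0],[-0.36,2.15,0.3,0,0,0],[-0.39,2.3,0.28,0,0,0],[-0.41,2.45,0.26,0,0,0],[-0.44,2.6,0.22,0,0,0],[-0.46,2.75,0.2,0,0,0],[-0.48,2.85,0.2,0,0,0],[-0.48,2.85,0.2,0,0,0]]]';python3 p.py pics/g.png
```

```text
time_s: 8.22
eef_pos: [531.0, 17.0, 140.6]
ee_rot: [-0.0, 0.645, 0.764, -0.0]
force: [-0.6, 0.0, -0.2]
grip_width: 0.472
grip_force: 0.0
ramp frame 70.40751185784856 55.26632037739809 140.58194787028458 8.2167
```

View pics/g.png

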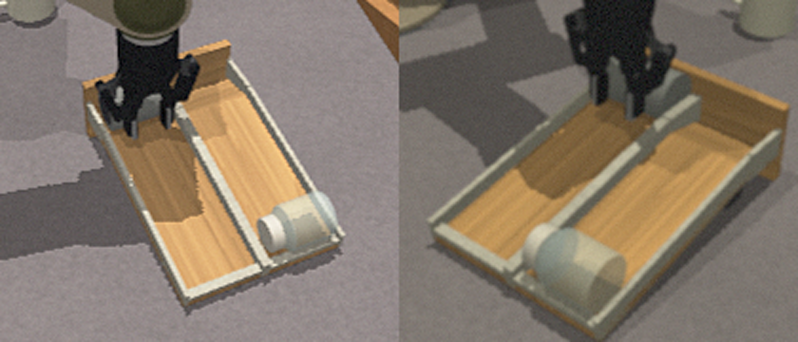

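The tin has left the fingers (force 0) and lies against the end stop. I'll back off downhill, rise, and wait before checking.

```bash
python3 -m creep '[[[0.05,-0.3,0.05,0,0,0],[0.13,-0.8,0.2,0,0,0],[0.2,-1.3,0.5,0,0,0],[0.3,-2,1.5,0,0,0],[0.3,-2.5,3,0,0,0],[0.3,-3.5,4.5,0,0,0],[0,-4.5,6,0,0,0],[-1,-5.5,6.5,0,0,0],[-2,-6.5,6.5,0,0,0],[-3,-7.5,6.5,0,0,0],[-4,-8,6.5,0,0,0],[-4,-8,6.5,0,0,0],[-4,-8,6.5,0,0,0],[-4,-8,6.5,0,0,0]]]';python3 p.py pics/i.png
python3 - <<'E'
from h import *
q=np.load("q.npy")
for n,o in (("side",(220,170)),("scene",(200,170))):
  c=ctrl.capture(n); print(n,[np.round((proj(c,rw(q,X))-o)*1.9+([399,0] if n=="scene" else 0)) for X in [(120,55,77),(120,98,77),(120,12,77)]])
E
```

```text
time_s: 9.48
eef_pos: [431.3, -184.1, 303.8]
ee_rot: [0.001, 0.646, 0.764, 0.0]
force: [0.4, 0.1, 0.2]
grip_width: 0.47
grip_force: 0.0
ramp frame -111.18375367276225 187.2135926024764 303.7528906131615 9.4833
side [array([133., 102.]), array([103., 111.]), array([162.,  93.])]
scene [array([642.,  87.]), array([613.,  74.]), array([673., 100.])]
```

View pics/i.png

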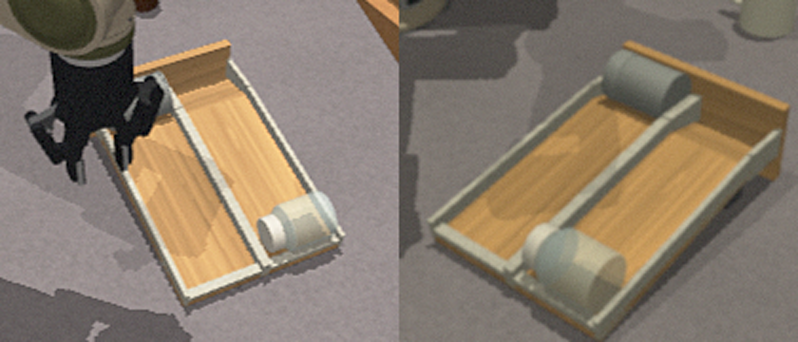

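The tin lies square across its lane against the end stop, centred at about (648,84) in the scene half. The expected seat is (642,87), and the offset matches the bias seen at the start. The jar is untouched.

```bash
python3 -c "
from rig import ctrl
print(ctrl.finish_job())"
```

```text
the job is handed in; nothing more can be done
None
```

I pushed the steel tin gently up the left lane and over the crest, and it came to rest in the dip against the end stop; the jar stayed in place, the arm kept clear of the mug, mill and bowl, and I handed the job in at about 9.5 s (no verdict came back).

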